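Clear the place mat and offer the chocolate dish

ROBOT

A 7-joint arm with a two-finger parallel gripper is mounted at the origin on the work surface. World frame = base frame: x ahead of the robot, y to its left, z up, the work surface at z = 0. Lengths are in m, angles in rad, forces in N, time in s.
With the tool pointing down it reaches from about 0.4 to 0.85 m from the base axis. Payload 4.5 kg.
Tool frame: the origin (TCP) lies at the very end of the fingers, on their centre line; the grasp point (between the pads) lies 19 mm behind it (robot.grasp_offset is the distance from the TCP to the grasp point, in m); z points along the fingers, y is the line along which they close (so a half turn about z gives the same grasp; the last joint's range is limited). The gripper opens to 85 mm and grips with 20 to 120 N. Pads are 22 mm wide; open, the fingers measure 114 mm over their backs; the gripper's body (76 mm by 85 mm) begins 54 mm behind the grasp point. The pads swing forward as they close: fully open they stand 13 mm farther back than shut.
Start: joints at [0.034, 0.689, -0.195, 1.565, 0.157, 0.902, -0.215], TCP at [0.625, 0, 0.231] pointing down, gripper open.
Joint ranges: [-3.01, 3.01], [-0.46, 2.08], [-1.47, 1.51], [0.13, 2.56], [-1, 4.14], [0.04, 2.09], [-2.66, 2.66]. Speed limits (rad/s): [2.57, 2.57, 3.14, 3.14, 3.14, 3.14, 3.14].

INTERFACE

Orientations are given as a unit quaternion [w, x, y, z].
In Python, from bench import robot gives the robot as it stands. The module is installed in compiled form; this text tells all that it offers.
- The arm moves only by the tool servo_tool, never from a script. Its argument "targets" is a list of rows, each a list of 6 numbers: the shift along the tool's x, y, z in m, then the turn, a rotation vector about the tool's x, y, z in rad. In form: [[dx, dy, dz, ax, ay, az], ...]. A call has exactly 10 rows; each row is the pose to reach, as a shift and turn from the pose commanded when the call began, along the tool's axes at that moment; what a row does not reach only later rows make up. A row lasts 1/12 s, in which the tool goes at most 41.7 mm and 7.16 degrees, less where a joint would pass 70% of its speed; a pose out of reach is approached as far as the arm can. A call with a gripper value outside its range is refused whole. "gripper" is the closure, from 0 (fully open) to 1 (shut), set as the call begins (left out, the last holds). The fingers move at their own pace and stop on an object; "grip_force" is the grip in N (left out, the last holds). Time passes only in rows, so rows that repeat a pose let the fingers close, or fill a call up. It gives the time, the measured TCP pose, the force, the opening and the grip force at its end, in the units of the state.
- robot.get_state(): the state, without advancing time (a new reading comes with each control period).
- robot.capture(name): name is "scene" or "side" or "wrist"; returns (picture, depth): 420x560x3 uint8, red, green, blue; 420x560 float32, m along the optical axis (not along the pixel's ray), 0 where there is no reading.
- robot.calibration(name): a dict with "intrinsics" (3x3 intrinsics, pixels), "rvec" (rotation vector, rad) and "tvec" (3), from world to camera coordinates, as OpenCV has them. Camera axes: x right, y down, z forward; pixel columns grow to the right and rows downward; lengths in m; the calibration is good to about 2 mm. The wrist camera is an equidistant fisheye: a pixel r from the principal point sees the ray r / f radians off the axis. A picture is of the moment at which its call begins: read the wrist's pose just before it. calibration takes no time and is no camera call; for the wrist camera it gives the pose at the moment of the call.
- robot.job_done(): hands the job in; it is judged then, once.
Trained networks look in the newest picture that a camera, given by its name, has taken for a name from the list of things; names that differ only in an ending like _2 or _b are one class to them, and where a whole thing is asked for, a point or a joint stands for the part that bears it (a point fixed in the world has none). Each returns a list of dicts, best first, with "conf" (0 to 1); they miss things now and then, are a little off and sometimes report something else, mostly with a low value. They report only what shows in the picture. A call takes as long as a camera call.
- robot.trace(label, camera): "mask" (420x560 bool, what is visible of it) and "rect" ([left, top, right, bottom] in pixels, round what is visible of it).
The state is a dict: "t": time; "q": joint angles; "joint_velocities": joint speeds; "joint_torque": joint torques, N m; "tool_pos": TCP position; "eef_rot": TCP orientation; "contact_force": force on the tool from outside, world axes, zero at the start; "moment": the same for the moment, N m; "finger_gap": finger opening in m; "gripper_force": force on a finger pad.
Only numpy, scipy, OpenCV 4.12 (cv2) and the standard library are available. Lean on these libraries where they do the work, as an engineer would, in place of code of your own. Each camera call takes 0.05 s, during which the arm holds its last target. There are 200 camera calls.

TASK

Clear the guest's cork place mat by stacking the green and the blue tea box, in either order, squarely onto the yellow one where it stands; set them down, do not drop them. Then take the blue dish by one of its ears, lift it straight up, turn it a quarter turn in the air and finish holding it level over the middle of the mat, about 15 cm above the table: you hold the ear on your side and the free ear points straight across the mat to the guest on the far side, who will take it. Keep the dish level and the loose chocolate ball in its middle all the way, disturb nothing else on the table, and finish while still holding the dish still: do not put it down or let go.

Things in the scene. Friction and masses are not known exactly. Their poses are not given: they have to be found in the camera images.
- mat: The guest's place mat: flat cork sheet with a thin dark line border, 200 (x) x 300 (y) mm, 4 mm thick, fixed to the table. Origin: centre of its underside, on the table. Its x axis points across the mat to the guest on the far side, away from the robot; its y axis to the left.
- tea_yellow: Closed yellow tea box, 120 (its x) x 60 (its y) x 66 mm high, about 0.12 kg, standing loose on the table on the side of the mat where the dish is not. The foot of the column: it stays where it is. Origin: centre of its underside; z up.
- tea_green: Closed green tea box, same size as the yellow one: 120 (x) x 60 (y) x 66 mm high, about 0.12 kg, standing loose on the mat (underside 4 mm above the table). Origin: centre of its underside.
- tea_blue: Closed blue tea box, same size: 120 (x) x 60 (y) x 66 mm high, about 0.12 kg, standing loose on the mat beside the green one. Origin: centre of its underside.
- dish: Round blue stoneware dish, 133 mm across, 36 mm high, about 0.16 kg, with two opposite ears along its own x axis (204 mm over the ears). It starts on the table to the left or right of the mat, ears lying roughly left and right. Foot 77 mm across. Origin: centre of the underside; z up.
- dish_ear_a (a point): Middle of the ear on the dish's +x side, 82 mm from the dish's axis, 27 mm above its underside. The ear is a level solid tab 26 mm wide with a round end, 18 mm thick (18 to 36 mm above the underside), standing out from 66 to 102 mm from the axis; its side faces are upright and parallel to the dish's x axis.
- dish_ear_b (a point): Middle of the like ear on the dish's -x side, 82 mm from the dish's axis, 27 mm above its underside. Held by one ear the dish's weight hangs out to one side, so the ear needs a firm grip (25 N or more); it can take 60 N.
- dish_mid (a point): Point on the dish's axis 27 mm above its underside: where the ball's centre lies when it rests in the middle. The inside is shallow: a flat spot 12 mm across, 7 mm above the underside, around it a floor rising outwards at about 7 degrees to 42 mm from the axis, then a steep rim.
- ball_center (a point): Centre of the loose chocolate ball, wrapped in red foil with a gold band, 40 mm in diameter, about 35 g, resting in the middle of the dish. It rolls out of the middle when the dish is tipped by more than about 7 degrees or moved jerkily.
- paper_cup: White paper cup, 72 mm wide, 88 mm high, beyond the mat. Origin: centre of its underside. Leave alone.
- coffee_jar: Jar of coffee with a red lid, 80 mm wide, 150 mm high, beyond the mat. Origin: centre of its underside. Leave alone.
- stirrer_glass: Glass of wooden stirrers, 68 mm wide, about 155 mm high over the stirrers. Origin: centre of its underside. Leave alone.
- teaspoon: Steel teaspoon, 150 mm long, lying flat on the table far right of the mat, along its own x. Leave alone.
- plates: Stack of six white plates, 210 mm across, 41 mm high, at the left side of the table. Origin: centre of its underside. Leave alone.

How it is judged:
On the way, in this order (a step that is already met when the one before it is completed fails the run):
1. both tea boxes stand stacked squarely on the yellow one, let go (((x of tea_green in the frame of tea_yellow between -0.012 and 0.012 m and y of tea_green in the frame of tea_yellow between -0.012 and 0.012 m and z of tea_green in the frame of tea_yellow between 0.062 and 0.07 m and angle between the x axis of tea_green and the x axis of tea_yellow, either way round below 0.14 rad and angle between each of tea_green, tea_blue's own z axis and vertical below 0.05 rad and x of tea_blue in the frame of tea_green between -0.012 and 0.012 m and y of tea_blue in the frame of tea_green between -0.012 and 0.012 m and z of tea_blue in the frame of tea_green between 0.062 and 0.07 m and angle between the x axis of tea_blue and the x axis of tea_green, either way round below 0.14 rad) or (x of tea_blue in the frame of tea_yellow between -0.012 and 0.012 m and y of tea_blue in the frame of tea_yellow between -0.012 and 0.012 m and z of tea_blue in the frame of tea_yellow between 0.062 and 0.07 m and angle between the x axis of tea_blue and the x axis of tea_yellow, either way round below 0.14 rad and angle between each of tea_blue, tea_green's own z axis and vertical below 0.05 rad and x of tea_green in the frame of tea_blue between -0.012 and 0.012 m and y of tea_green in the frame of tea_blue between -0.012 and 0.012 m and z of tea_green in the frame of tea_blue between 0.062 and 0.07 m and angle between the x axis of tea_green and the x axis of tea_blue, either way round below 0.14 rad)) and contact force between each of tea_green, tea_blue, tea_yellow and the fingers below 0.05 N and linear speed of each of tea_green, tea_blue below 0.03 m/s and distance of tea_yellow from where it was at the start of the episode below 0.03 m), for 0.3 s.
2. the dish is lifted by an ear clear of the table, not yet turned (contact force between dish and the fingers above 0.5 N and height (world z) of dish above 0.02 m and angle between the x axis of dish and the x axis of mat, either way round above 0.9 rad), for 0.1 s.
At the end, for the whole second after the job is handed in: Boxes in one column on the yellow one (moved < 30 mm): each within 12 mm and 8 deg of the one below, let go. Dish held still by its near ear only, underside 11-20 cm up, within 40 mm of the mat's middle, ears within 8 deg of its x axis, level within 5 deg, ball within 16 mm of centre (all of step 1 and contact force between dish and the fingers above 0.5 N and height (world z) of dish between 0.11 and 0.2 m and horizontal distance between dish and mat below 0.04 m and angle between the x axis of dish and the x axis of mat, either way round below 0.14 rad and angle between dish's own z axis and vertical below 0.09 rad and distance between ball_center and dish_mid below 0.016 m and x of the grasp point in the frame of mat below -0.02 m and linear speed of dish below 0.03 m/s and angular speed of dish below 0.15 rad/s and contact force between dish and tea_green below 0.05 N and contact force between dish and tea_blue below 0.05 N and contact force between dish and tea_yellow below 0.05 N); the arm keeps its last pose, push and grip.
It fails at once if the chocolate ball rolled away from the middle of the dish (more than 26 mm) (distance between ball_center and dish_mid above 0.026 m).
It fails at once if the dish was tipped by more than 11 degrees (angle between dish's own z axis and vertical above 0.2 rad).
It fails at once if a tea box was dropped or knocked over ((contact force between tea_green and the fingers below 0.05 N and linear speed of tea_green above 0.45 m/s) or (contact force between tea_blue and the fingers below 0.05 N and linear speed of tea_blue above 0.45 m/s) or (contact force between tea_yellow and the fingers below 0.05 N and linear speed of tea_yellow above 0.45 m/s) or angle between any of tea_green, tea_blue, tea_yellow's own z axis and vertical above 0.4 rad).
It fails at once if the yellow tea box was pushed away (distance of tea_yellow from where it was at the start of the episode above 0.03 m).
It fails at once if something else on the table was disturbed (distance of any of paper_cup, coffee_jar, stirrer_glass, teaspoon, plates from where it was at the start of the episode above 0.03 m).
It also fails if it takes over 72 s, if anything falls off the work surface, if the arm or the gripper's body presses on something with over 40 N, if the wrist force passes 120 N, or if a joint passes its speed limit or range.

## Working session

There is one attempt and no reset: what is moved stays moved. The work goes in short steps, Python scripts to look and compute and a tool call to move; the robot and the scene stay as the last step left them, time stands still between calls to the robot, and variables do not carry over. Pictures are saved under pics/ and viewed, at most 10 in all, crops included, and the job is handed in when it is done.

Besides the shell and the picture viewer there is one more tool, called after ">>>" as name([rows], argument=value, ...), one row to a line, values as JSON. servo_tool: Moves the arm, as the interface text tells. Its arguments: {"type":"object","properties":{"targets":{"type":"array","items":{"type":"array","items":{"type":"number"}}},"gripper":{"type":"number"},"grip_force":{"type":"number"}},"required":["targets"]}

```bash
mkdir -p pics; cat > h.py <<'E'
import numpy as np, cv2
from bench import robot
from scipy.spatial.transform import Rotation as R
def cam(n):
    c=robot.calibration(n); K=np.array(c["intrinsics"]); M=R.from_rotvec(np.array(c["rvec"]).ravel()).as_matrix(); return K,M,np.array(c["tvec"]).ravel()
def cloud(n,depth,c):
    K,M,t=c; v,u=np.mgrid[:420,:560]
    x=(u-K[0,2])/K[0,0]; y=(v-K[1,2])/K[1,1]
    if n=="wrist":
        r=np.hypot(x,y); s=np.where(r>1e-6,np.tan(np.minimum(r,1.5))/np.maximum(r,1e-6),1); x,y=x*s,y*s
    P=np.stack([x*depth,y*depth,depth],-1)
    W=(P-t)@M
    W[depth<=0]=np.nan
    return W
def save(name,img): cv2.imwrite("pics/"+name,img[...,::-1])
E
python3 - <<'E'
from h import *
s=robot.get_state(); print(s["t"],s["tool_pos"],s["eef_rot"],s["finger_gap"],s["contact_force"])
for n in ("scene","side"):
    c=cam(n); im,d=robot.capture(n); save(n+"0.png",im); W=cloud(n,d,c); np.savez(n+"0.npz",W=W,im=im)
    print(n,"campos",-c[1].T@c[2])
    for l in ("mat","tea_yellow","tea_green","tea_blue","dish","ball_center","teaspoon","plates","paper_cup","coffee_jar","stirrer_glass"):
        for r in robot.trace(l,n)[:1]:
            m=r["mask"]; P=W[m]; P=P[~np.isnan(P[:,0])]
            if len(P)<5: continue
            zt=np.percentile(P[:,2],95); T=P[P[:,2]>zt-.006]
            (cx,cy),wh,a=cv2.minAreaRect((T[:,:2]*1000).astype(np.float32))
            print(l,round(r["conf"],2),r["rect"],"ztop%.3f"%zt,"rect",np.round([cx,cy,*wh,a],1),"min",P.min(0).round(3),"max",P.max(0).round(3))
E
cd pics; python3 -c "
import cv2;cv2.imwrite('a.png',cv2.resize(cv2.vconcat([cv2.imread('scene0.png'),cv2.imread('side0.png')]),(400*1,600)))"
```

```text
0.0 [ 6.24345330e-01 -3.90588471e-05  2.30477870e-01] [-6.09544650e-04  7.07059453e-01  7.07153501e-01 -6.95563435e-04] 0.08560568071745096 [0.28961053 0.21368434 0.18180671]
scene campos [1.61761013 0.52669775 0.84713092]
mat 0.64 [196.4, 180.7, 313.0, 241.2] ztop0.008 rect [564.1  25.6 313.  282.5  62.1] min [ 0.441 -0.154 -0.004] max [0.756 0.171 0.089]
tea_yellow 0.89 [172.7, 135.4, 201.3, 179.9] ztop0.067 rect [ 439.9 -299.2  127.4   60.9   14.3] min [ 0.373 -0.337 -0.003] max [ 0.507 -0.253  0.071]
tea_green 0.71 [251.1, 189.9, 296.1, 233.5] ztop0.071 rect [592.9  78.7  62.2 122.9  81.4] min [0.532 0.041 0.002] max [0.658 0.116 0.074]
tea_blue 0.94 [222.1, 166.6, 260.5, 205.2] ztop0.071 rect [529.4 -59.3  61.7 125.7  89.4] min [ 0.36  -0.151 -0.005] max [ 0.594 -0.027  0.074]
dish 0.64 [334.0, 202.6, 406.2, 227.1] ztop0.036 rect [553.8 313.6 181.  263.8  68. ] min [ 0.375  0.237 -0.003] max [0.705 0.438 0.156]
ball_center 0.65 [362.2, 209.2, 375.6, 218.3] ztop0.045 rect [498.6 334.1  26.4  24.1  39.1] min [0.453 0.311 0.012] max [0.52  0.351 0.049]
teaspoon 0.5 [128.4, 185.6, 1
[... 1623 characters left out ...]
0, 350.3, 341.1] ztop0.020 rect [ 680.  -339.   147.2   47.8   38.8] min [ 0.628 -0.403 -0.001] max [ 0.743 -0.284  0.023]
plates 0.75 [222.9, 138.8, 271.0, 161.5] ztop0.041 rect [461.6 330.  682.4 204.5  88.8] min [ 0.364 -0.013 -0.001] max [0.575 0.672 0.295]
paper_cup 0.61 [323.5, 182.0, 345.8, 218.3] ztop0.087 rect [775.1 114.2  72.8  66.1  81.7] min [ 0.741  0.077 -0.   ] max [0.809 0.149 0.091]
coffee_jar 0.71 [332.0, 209.5, 367.0, 270.0] ztop0.151 rect [ 773.8 -133.9   67.9   66.4   38.4] min [ 0.733 -0.174 -0.001] max [ 0.811 -0.038  0.152]
stirrer_glass 0.95 [299.7, 150.4, 315.2, 187.2] ztop0.103 rect [705.5 176.  381.7  61.2  88. ] min [ 0.668 -0.014 -0.002] max [0.748 0.569 0.25 ]
```

View pics/scene0.png

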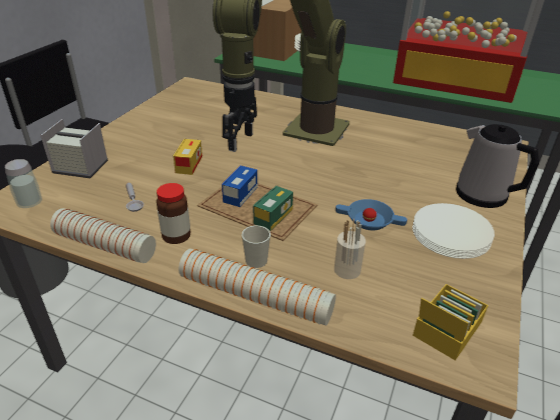

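```bash
cat >> h.py <<'E'
from scipy.optimize import least_squares
def fitrect(P,L,Wd,x0):
    P=P[:,:2]
    def f(p):
        c,s=np.cos(p[2]),np.sin(p[2]); d=P-p[:2]
        u=np.abs(d@[c,s])-L/2; v=np.abs(d@[-s,c])-Wd/2
        return np.concatenate([np.maximum(u,0),np.maximum(v,0)])*1000
    # tighten: dims slightly shrunk so that both edges press equally
    r=least_squares(f,x0,loss="soft_l1",f_scale=2.0,x_scale=[.01,.01,.1]); return r.x,np.mean(r.fun**2)**.5
def pts(n,l,W,zlo,zhi,c0,rad):
    out=[]
    for r in robot.trace(l,n)[:1]:
        P=W[r["mask"]]; P=P[~np.isnan(P[:,0])]
        k=(P[:,2]>zlo)&(P[:,2]<zhi)&(np.hypot(*(P[:,:2]-c0[:2]).T)<rad); out.append(P[k])
    return np.vstack(out) if out else np.zeros((0,3))
E
python3 - <<'E'
from h import *
g={"tea_yellow":(.438,-.3,.24,.12,.06,.060,.072,.085),"tea_green":(.592,.078,-.14,.12,.06,.064,.076,.085),"tea_blue":(.529,-.059,0,.12,.06,.064,.076,.085),"mat":(.557,.012,-.1,.2,.3,-.01,.012,.2),"dish":(.495,.333,1.5,.204,.133,.028,.042,.12)}
for n in ("scene","side","wrist"):
    c=cam(n); im,d=robot.capture(n); W=cloud(n,d,c); save(n+"1.png",im)
    for l,(x,y,a,L,B,z0,z1,rad) in g.items():
        P=pts(n,l,W,z0,z1,(x,y),rad)
        if len(P)<20: print(n,l,len(P)); continue
        e=.97
        p,r=fitrect(P,L*e,B*e,[x,y,a]); print(n,l,len(P),p.round(4),"deg %.1f"%np.degrees(p[2]),"rms%.2f"%r,"z%.3f"%np.median(P[:,2]))
        if l=="dish":
            C=P[:,:2]; D=C-C.mean(0); far=np.hypot(*(C-[.497,.334]).T)>.078
            F=C[far]; 
            for q in (F[F[:,1]>.334],F[F[:,1]<.334]):
                if len(q): print("  ear",len(q),q.mean(0).round(4),q.min(0).round(3),q.max(0).round(3))
    r=robot.trace("ball_center",n)
    if r:
        P=W[r[0]["mask"]]; P=P[(P[:,2]>.02)&(P[:,2]<.06)]; print(n,"ball",r[0]["conf"],np.nanmedian(P,0).round(4),np.nanmin(P,0).round(3) if len(P) else 0,np.nanmax(P,0).round(3) if len(P) else 0)
E
```

```text
scene tea_yellow 346 [ 0.4393 -0.2991  0.269 ] deg 15.4 rms0.51 z0.065
scene tea_green 570 [ 0.5919  0.0785 -0.1424] deg -8.2 rms0.39 z0.069
scene tea_blue 463 [ 0.5308 -0.0585 -0.0139] deg -0.8 rms0.43 z0.069
scene mat 2175 [ 0.5566  0.0135 -0.1405] deg -8.1 rms1.39 z0.004
scene dish 491 [0.4925 0.3349 1.0591] deg 60.7 rms0.11 z0.033
  ear 67 [0.4883 0.4238] [0.47 0.41] [0.502 0.438]
  ear 39 [0.5064 0.2481] [0.49  0.238] [0.517 0.257]
scene ball 0.51 [0.5054 0.3364 0.0368] [0.487 0.319 0.02 ] [0.517 0.353 0.047]
side tea_yellow 1062 [ 0.4365 -0.3015  0.2606] deg 14.9 rms0.19 z0.066
side tea_green 433 [ 0.5898  0.0772 -0.159 ] deg -9.1 rms0.28 z0.070
side tea_blue 598 [ 0.5287 -0.0601  0.0197] deg 1.1 rms0.32 z0.070
side mat 1931 [ 0.5541  0.0078 -0.1482] deg -8.5 rms0.55 z0.005
side dish 244 [0.495  0.3324 1.4992] deg 85.9 rms0.00 z0.034
  ear 10 [0.484  0.4204] [0.474 0.412] [0.497 0.431]
  ear 34 [0.5027 0.2451] [0.49  0.233] [0.514 0.255]
wrist tea_yellow 644 [ 0.4323 -0.2983  0.2853] deg 16.3 rms0.13 z0.067
wrist tea_green 7937 [ 0.5882  0.0794 -0.1503] deg -8.6 rms0.13 z0.071
wrist tea_blue 5646 [ 0.5273 -0.0572 -0.0114] deg -0.7 rms0.13 z0.071
wrist mat 23782 [ 0.553   0.0137 -0.1404] deg -8.0 rms0.56 z0.006
wrist dish 0
```

View pics/wrist1.png

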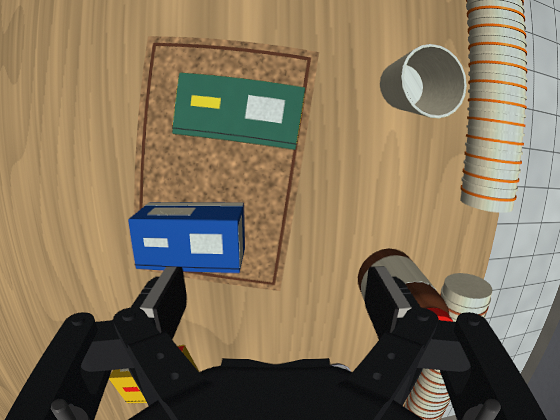

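>>> servo_tool([
  [-0.006, -0.01, 0.011, 0, 0, 0.12],
  [-0.012, -0.02, 0.022, 0, 0, 0.24],
  [-0.018, -0.03, 0.033, 0, 0, 0.36],
  [-0.024, -0.04, 0.044, 0, 0, 0.48],
  [-0.03, -0.05, 0.055, 0, 0, 0.6],
  [-0.036, -0.06, 0.066, 0, 0, 0.72],
  [-0.042, -0.07, 0.077, 0, 0, 0.84],
  [-0.048, -0.08, 0.088, 0, 0, 0.96],
  [-0.054, -0.09, 0.099, 0, 0, 1.08],
  [-0.058, -0.096, 0.11, 0, 0, 1.2],
], gripper=0, grip_force=40)

```text
t: 3.08
tool_pos: [0.528, -0.0586, 0.121]
eef_rot: [0.0, 0.983, 0.181, -0.0]
contact_force: [-0.1, 0.5, 0.1]
finger_gap: 0.0856
gripper_force: 0.0
```

>>> servo_tool([
  [0, 0, 0.01, 0, 0, 0.12],
  [0, 0, 0.02, 0, 0, 0.24],
  [0, 0, 0.02, 0, 0, 0.376],
  [0, 0, 0.02, 0, 0, 0.376],
  [0, 0, 0.02, 0, 0, 0.376],
  [0, 0, 0.02, 0, 0, 0.376],
  [0, 0, 0.02, 0, 0, 0.376],
  [0, 0, 0.02, 0, 0, 0.376],
  [0, 0, 0.02, 0, 0, 0.376],
  [0, 0, 0.02, 0, 0, 0.376],
])

```text
t: 3.92
tool_pos: [0.5291, -0.058, 0.1015]
eef_rot: [-0.0, 1.0, -0.002, 0.0]
contact_force: [-0.2, 0.1, -0.2]
finger_gap: 0.0852
gripper_force: 0.0
```

```bash
cat >> h.py <<'E'
def plan(x,y,z,yaw):
    "delta row from the measured pose to a downward tool whose y axis has world heading yaw (deg)"
    s=robot.get_state(); w=s["eef_rot"]; A=R.from_quat([w[1],w[2],w[3],w[0]])
    a=np.radians(yaw); ty=np.array([np.cos(a),np.sin(a),0]); tz=np.array([0,0,-1.]); tx=np.cross(ty,tz)
    B=R.from_matrix(np.stack([tx,ty,tz],1))
    d=A.inv().apply(np.array([x,y,z])-s["tool_pos"]); rv=(A.inv()*B).as_rotvec()
    m=A.as_matrix()
    print("t%.2f"%s["t"],"pos",np.round(s["tool_pos"],4),"yaw %.1f"%np.degrees(np.arctan2(m[1,1],m[0,1])),"tz",m[:,2].round(3),"gap%.4f F%.1f"%(s["finger_gap"],s["gripper_force"]),"cf",np.round(s["contact_force"],1),"q7 %.2f"%s["q"][6])
    print("  delta",np.round(d,4),np.round(rv,4))
E
python3 - <<'E'
from h import *
plan(.5285,-.0585,.026,-90.3)
c=cam("wrist"); im,d=robot.capture("wrist"); W=cloud("wrist",d,c); save("wrist2.png",im)
P=pts("wrist","tea_blue",W,.064,.078,(.529,-.059),.085)
print(len(P),np.percentile(P,[1,50,99],axis=0).round(4), fitrect(P,.118,.058,[.529,-.059,0]))
E
```

```text
t3.92 pos [ 0.5291 -0.058   0.1015] yaw -90.3 tz [ 0.  0. -1.] gap0.0852 F0.0 cf [-0.2  0.1 -0.2] q7 -1.23
  delta [-0.0007  0.0005  0.0755] [-0.0001 -0.0004  0.0005]
18490 [[ 0.4693 -0.0873  0.0694]
 [ 0.5376 -0.0581  0.0712]
 [ 0.5862 -0.029   0.0727]] (array([ 0.52728423, -0.05808988, -0.0069776 ]), np.float64(0.06941427550400936))
```

View pics/wrist2.png

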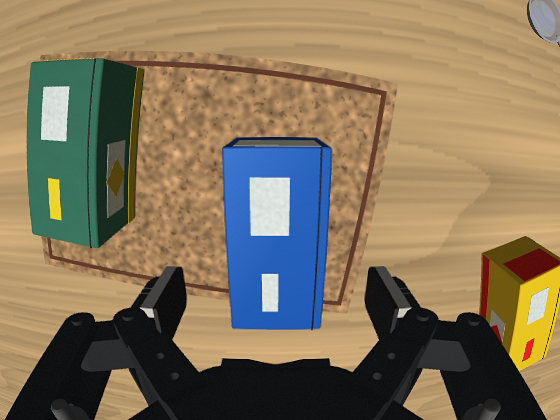

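>>> servo_tool([
  [-0.001, 0, 0.01, 0, 0, 0],
  [-0.001, 0, 0.022, 0, 0, 0],
  [-0.001, 0, 0.036, 0, 0, 0],
  [-0.001, 0, 0.05, 0, 0, 0],
  [-0.001, 0, 0.06, 0, 0, 0],
  [-0.001, 0, 0.068, 0, 0, 0],
  [-0.001, 0, 0.073, 0, 0, 0],
  [-0.001, 0, 0.075, 0, 0, 0],
  [-0.001, 0, 0.075, 0, 0, 0],
  [-0.001, 0, 0.075, 0, 0, 0],
])

```text
t: 4.85
tool_pos: [0.5283, -0.0581, 0.0266]
eef_rot: [0.0, 1.0, -0.003, 0.0]
contact_force: [-0.4, 0.2, 0.6]
finger_gap: 0.0858
gripper_force: 0.0
```

>>> servo_tool([
  [0, 0, 0, 0, 0, 0],
  [0, 0, 0, 0, 0, 0],
  [0, 0, 0, 0, 0, 0],
  [0, 0, 0, 0, 0, 0],
  [0, 0, 0, 0, 0, 0],
  [0, 0, 0, 0, 0, 0],
  [0, 0, 0, 0, 0, 0],
  [0, 0, 0, 0, 0, 0],
  [0, 0, 0, 0, 0, 0],
  [0, 0, 0, 0, 0, 0],
], gripper=1, grip_force=30)

```text
t: 5.68
tool_pos: [0.5284, -0.058, 0.0269]
eef_rot: [0.0, 1.0, -0.003, 0.001]
contact_force: [-0.3, 1.1, 5.6]
finger_gap: 0.0597
gripper_force: 33.4
```

```bash
python3 -c "
from h import *
plan(.4365,-.300,.126,-74.8)"
```

```text
t5.68 pos [ 0.5284 -0.058   0.0269] yaw -90.3 tz [ 0.001 -0.    -1.   ] gap0.0597 F33.4 cf [-0.3  1.1  5.6] q7 -1.20
  delta [-0.0906  0.2424 -0.0992] [ 2.000e-04 -1.100e-03 -2.705e-01]
```

>>> servo_tool([
  [0, 0, -0.006, 0, 0, 0],
  [0, 0, -0.016, 0, 0, 0],
  [0, 0, -0.03, 0, 0, 0],
  [0, 0, -0.045, 0, 0, 0],
  [0, 0, -0.06, 0, 0, 0],
  [0, 0, -0.075, 0, 0, 0],
  [0, 0, -0.088, 0, 0, 0],
  [0, 0, -0.096, 0, 0, 0],
  [0, 0, -0.1, 0, 0, 0],
  [0, 0, -0.1, 0, 0, 0],
])

```text
t: 6.52
tool_pos: [0.5284, -0.058, 0.1272]
eef_rot: [0.0, 1.0, -0.003, 0.001]
contact_force: [-0.7, -0.9, -1.5]
finger_gap: 0.0595
gripper_force: 32.7
```

>>> servo_tool([
  [-0.003, 0.008, 0, 0, 0, -0.01],
  [-0.012, 0.032, 0, 0, 0, -0.036],
  [-0.026, 0.07, 0, 0, 0, -0.08],
  [-0.042, 0.112, 0, 0, 0, -0.125],
  [-0.058, 0.155, 0, 0, 0, -0.173],
  [-0.072, 0.193, 0, 0, 0, -0.216],
  [-0.082, 0.22, 0, 0, 0, -0.246],
  [-0.088, 0.236, 0, 0, 0, -0.263],
  [-0.0906, 0.2424, 0, 0, 0, -0.27],
  [-0.0906, 0.2424, 0, 0, 0, -0.27],
])

```text
t: 7.35
tool_pos: [0.4342, -0.3019, 0.1256]
eef_rot: [-0.0, 0.992, 0.13, -0.001]
contact_force: [-0.3, -0.1, -0.9]
finger_gap: 0.0603
gripper_force: 32.8
```

```bash
python3 - <<'E'
from h import *
plan(.4365,-.300,.0935,-74.8)
g={"tea_yellow":(.4365,-.3,.265,.12,.06,.060,.073,.085),"tea_blue":(.4365,-.3,.265,.12,.06,.155,.18,.085)}
for n in ("side","wrist","scene"):
    c=cam(n); im,d=robot.capture(n); W=cloud(n,d,c); save(n+"3.png",im)
    for l,(x,y,a,L,B,z0,z1,rad) in g.items():
        P=pts(n,l,W,z0,z1,(x,y),rad)
        if len(P)<20: print(n,l,len(P)); continue
        p,r=fitrect(P,L*.98,B*.97,[x,y,a]); print(n,l,len(P),p.round(4),"deg %.1f"%np.degrees(p[2]),"rms%.2f"%r,"z%.3f"%np.median(P[:,2]))
i=cv2.vconcat([cv2.imread("pics/side3.png")[190:400,100:400],cv2.imread("pics/scene3.png")[60:270,50:350]]); cv2.imwrite("pics/c3.png",cv2.resize(i,None,fx=1.4,fy=1.4))
E
```

```text
t7.35 pos [ 0.4342 -0.3019  0.1256] yaw -75.1 tz [-0.002 -0.    -1.   ] gap0.0603 F32.8 cf [-0.3 -0.1 -0.9] q7 -0.69
  delta [ 0.0028 -0.0013  0.0321] [-0.0003  0.0016 -0.0046]
side tea_yellow 721 [ 0.4385 -0.3044  0.2262] deg 13.0 rms0.00 z0.066
side tea_blue 951 [ 0.4342 -0.304   0.2623] deg 15.0 rms0.77 z0.168
wrist tea_yellow 711 [ 0.4403 -0.3033  0.3489] deg 20.0 rms0.00 z0.067
wrist tea_blue 32817 [ 0.437  -0.2971  0.2695] deg 15.4 rms0.03 z0.170
scene tea_yellow 243 [ 0.4451 -0.2968  0.2502] deg 14.3 rms0.01 z0.065
scene tea_blue 345 [ 0.4425 -0.297   0.2829] deg 16.2 rms0.29 z0.168
```

View pics/c3.png

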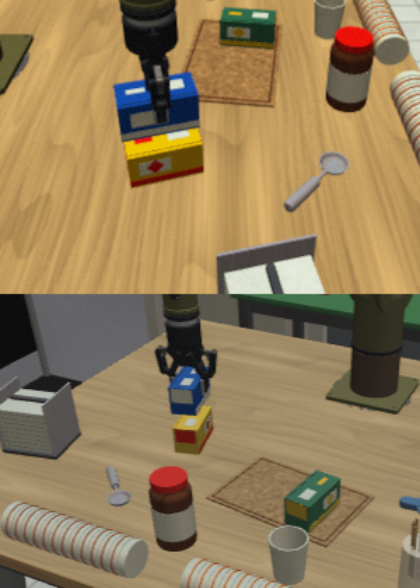

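>>> servo_tool([
  [0.003, -0.001, 0.003, 0, 0, 0],
  [0.003, -0.001, 0.008, 0, 0, 0],
  [0.003, -0.001, 0.014, 0, 0, 0],
  [0.003, -0.001, 0.02, 0, 0, 0],
  [0.003, -0.001, 0.025, 0, 0, 0],
  [0.003, -0.001, 0.029, 0, 0, 0],
  [0.003, -0.001, 0.032, 0, 0, 0],
  [0.003, -0.001, 0.034, 0, 0, 0],
  [0.003, -0.001, 0.0355, 0, 0, 0],
  [0.003, -0.001, 0.036, 0, 0, 0],
])

```text
t: 8.63
tool_pos: [0.4388, -0.2982, 0.0901]
eef_rot: [-0.0, 0.991, 0.132, 0.0]
contact_force: [-0.1, -0.6, -0.8]
finger_gap: 0.06
gripper_force: 32.8
```

```bash
python3 - <<'E'
from h import *
plan(.4372,-.300,.0889,-74.8)
E
```

```text
t8.63 pos [ 0.4388 -0.2982  0.0901] yaw -74.8 tz [-0.  0. -1.] gap0.0600 F32.8 cf [-0.1 -0.6 -0.8] q7 -0.69
  delta [-0.002   0.0013  0.0012] [-0.     -0.     -0.0006]
```

>>> servo_tool([
  [-0.002, 0.001, 0.0004, 0, 0, 0],
  [-0.002, 0.001, 0.0008, 0, 0, 0],
  [-0.002, 0.001, 0.0012, 0, 0, 0],
  [-0.002, 0.001, 0.0012, 0, 0, 0],
  [-0.002, 0.001, 0.0012, 0, 0, 0],
  [-0.002, 0.001, 0.0012, 0, 0, 0],
  [-0.002, 0.001, 0.0012, 0, 0, 0],
  [-0.002, 0.001, 0.0012, 0, 0, 0],
  [-0.002, 0.001, 0.0012, 0, 0, 0],
  [-0.002, 0.001, 0.0012, 0, 0, 0],
])

```text
t: 9.47
tool_pos: [0.4371, -0.2996, 0.0891]
eef_rot: [0.0, 0.991, 0.132, 0.0]
contact_force: [0.9, 0.4, -0.7]
finger_gap: 0.0598
gripper_force: 32.8
```

>>> servo_tool([
  [0, 0, 0, 0, 0, 0],
  [0, 0, 0, 0, 0, 0],
  [0, 0, 0, 0, 0, 0],
  [0, 0, 0, 0, 0, 0],
  [0, 0, 0, 0, 0, 0],
  [0, 0, 0, 0, 0, 0],
  [0, 0, 0, 0, 0, 0],
  [0, 0, 0, 0, 0, 0],
  [0, 0, 0, 0, 0, 0],
  [0, 0, 0, 0, 0, 0],
], gripper=0)

```text
t: 10.3
tool_pos: [0.4371, -0.2996, 0.0891]
eef_rot: [-0.0, 0.991, 0.132, 0.0]
contact_force: [0.3, -0.6, -0.5]
finger_gap: 0.0854
gripper_force: 0.0
```

>>> servo_tool([
  [0, 0, -0.005, 0, 0, 0],
  [0, 0, -0.015, 0, 0, 0],
  [0, 0, -0.028, 0, 0, 0],
  [0, 0, -0.042, 0, 0, 0],
  [0, 0, -0.056, 0, 0, 0],
  [0, 0, -0.068, 0, 0, 0],
  [0, 0, -0.078, 0, 0, 0],
  [0, 0, -0.084, 0, 0, 0],
  [0, 0, -0.086, 0, 0, 0],
  [0, 0, -0.086, 0, 0, 0],
])

```text
t: 11.13
tool_pos: [0.4373, -0.2997, 0.1756]
eef_rot: [0.0, 0.991, 0.132, 0.0]
contact_force: [-0.3, 0.6, 0.0]
finger_gap: 0.0854
gripper_force: 0.0
```

```bash
python3 - <<'E'
from h import *
plan(.590,.0785,.100,-98.6)
g={"tea_yellow":(.4365,-.3,.265,.12,.06,.060,.073,.085),"tea_blue":(.4365,-.3,.265,.12,.06,.12,.145,.085),"tea_green":(.592,.078,-.14,.12,.06,.064,.076,.085)}
for n in ("side","wrist","scene"):
    c=cam(n); im,d=robot.capture(n); W=cloud(n,d,c); save(n+"4.png",im)
    for l,(x,y,a,L,B,z0,z1,rad) in g.items():
        P=pts(n,l,W,z0,z1,(x,y),rad)
        if len(P)<20: print(n,l,len(P)); continue
        p,r=fitrect(P,L*.98,B*.97,[x,y,a]); print(n,l,len(P),p.round(4),"deg %.1f"%np.degrees(p[2]),"rms%.2f"%r,"z%.3f"%np.median(P[:,2]))
E
```

```text
t11.13 pos [ 0.4373 -0.2997  0.1756] yaw -74.8 tz [ 0.001 -0.    -1.   ] gap0.0854 F0.0 cf [-0.3  0.6  0. ] q7 -0.70
  delta [ 0.2463 -0.3251  0.0756] [ 0.0005 -0.0008  0.415 ]
side tea_yellow 122 [ 0.4363 -0.3037  0.2988] deg 17.1 rms0.00 z0.063
side tea_blue 1187 [ 0.4365 -0.3015  0.2596] deg 14.9 rms0.19 z0.132
side tea_green 452 [ 0.5899  0.077  -0.1551] deg -8.9 rms0.47 z0.070
wrist tea_yellow 63 [ 0.4397 -0.3017  0.2606] deg 14.9 rms0.00 z0.064
wrist tea_blue 17038 [ 0.4361 -0.299   0.263 ] deg 15.1 rms0.09 z0.133
wrist tea_green 0
scene tea_yellow 51 [ 0.4433 -0.295   0.2267] deg 13.0 rms0.00 z0.064
scene tea_blue 403 [ 0.4397 -0.2989  0.263 ] deg 15.1 rms0.50 z0.131
scene tea_green 545 [ 0.5929  0.0792 -0.1227] deg -7.0 rms0.29 z0.069
```

>>> servo_tool([
  [0.012, -0.016, 0, 0, 0, 0.02],
  [0.035, -0.046, 0.004, 0, 0, 0.06],
  [0.06, -0.078, 0.01, 0, 0, 0.1],
  [0.085, -0.112, 0.02, 0, 0, 0.143],
  [0.11, -0.145, 0.03, 0, 0, 0.185],
  [0.135, -0.178, 0.04, 0, 0, 0.228],
  [0.16, -0.211, 0.05, 0, 0, 0.27],
  [0.183, -0.242, 0.06, 0, 0, 0.31],
  [0.204, -0.269, 0.068, 0, 0, 0.344],
  [0.22, -0.29, 0.072, 0, 0, 0.37],
])

```text
t: 12.57
tool_pos: [0.5741, 0.0429, 0.1018]
eef_rot: [-0.001, 0.999, -0.051, -0.0]
contact_force: [0.2, 1.0, -0.2]
finger_gap: 0.0853
gripper_force: 0.0
```

```bash
python3 - <<'E'
from h import *
plan(.5897,.0785,.100,-98.6)
c=cam("wrist"); im,d=robot.capture("wrist"); W=cloud("wrist",d,c)
P=pts("wrist","tea_green",W,.064,.078,(.59,.078),.085)
print(len(P), fitrect(P,.118,.058,[.59,.078,-.15]))
E
```

```text
t12.57 pos [0.5741 0.0429 0.1018] yaw -95.9 tz [-0.001  0.002 -1.   ] gap0.0853 F0.0 cf [ 0.2  1.  -0.2] q7 -1.47
  delta [ 0.0119 -0.037   0.0018] [-0.0021  0.001   0.0478]
18033 (array([ 0.58868729,  0.07881003, -0.14815601]), np.float64(0.06803289042324702))
```

>>> servo_tool([
  [0.004, -0.012, 0, 0, 0, 0.016],
  [0.008, -0.025, 0, 0, 0, 0.032],
  [0.0115, -0.036, 0, 0, 0, 0.046],
  [0.0115, -0.036, 0, 0, 0, 0.046],
  [0.0115, -0.036, 0, 0, 0, 0.046],
  [0.0115, -0.036, 0, 0, 0, 0.046],
  [0.0115, -0.036, 0, 0, 0, 0.046],
  [0.0115, -0.036, 0, 0, 0, 0.046],
  [0.0115, -0.036, 0, 0, 0, 0.046],
  [0.0115, -0.036, 0, 0, 0, 0.046],
])

```text
t: 13.5
tool_pos: [0.5887, 0.0719, 0.1032]
eef_rot: [0.0, 0.997, -0.076, 0.0]
contact_force: [0.4, 0.0, 0.1]
finger_gap: 0.0855
gripper_force: 0.0
```

```bash
python3 - <<'E'
from h import *
plan(.5895,.0787,.027,-98.6)
E
```

```text
t13.50 pos [0.5887 0.0719 0.1032] yaw -98.7 tz [ 0. -0. -1.] gap0.0855 F0.0 cf [0.4 0.  0.1] q7 -1.55
  delta [-0.0002 -0.0068  0.0762] [ 0.0001 -0.     -0.0017]
```

>>> servo_tool([
  [0, -0.003, 0.004, 0, 0, 0],
  [0, -0.007, 0.014, 0, 0, 0],
  [0, -0.007, 0.028, 0, 0, 0],
  [0, -0.007, 0.042, 0, 0, 0],
  [0, -0.007, 0.054, 0, 0, 0],
  [0, -0.007, 0.065, 0, 0, 0],
  [0, -0.007, 0.073, 0, 0, 0],
  [0, -0.007, 0.076, 0, 0, 0],
  [0, -0.007, 0.076, 0, 0, 0],
  [0, -0.007, 0.076, 0, 0, 0],
])

```text
t: 14.33
tool_pos: [0.5901, 0.0793, 0.0272]
eef_rot: [-0.0, 0.997, -0.076, 0.0]
contact_force: [0.4, 0.0, -0.3]
finger_gap: 0.0858
gripper_force: 0.0
```

>>> servo_tool([
  [0, 0, 0, 0, 0, 0],
  [0, 0, 0, 0, 0, 0],
  [0, 0, 0, 0, 0, 0],
  [0, 0, 0, 0, 0, 0],
  [0, 0, 0, 0, 0, 0],
  [0, 0, 0, 0, 0, 0],
  [0, 0, 0, 0, 0, 0],
  [0, 0, 0, 0, 0, 0],
  [0, 0, 0, 0, 0, 0],
  [0, 0, 0, 0, 0, 0],
], gripper=1, grip_force=30)

```text
t: 15.17
tool_pos: [0.5905, 0.0794, 0.0279]
eef_rot: [-0.0, 0.997, -0.076, 0.001]
contact_force: [-0.6, 0.0, 5.4]
finger_gap: 0.06
gripper_force: 33.9
```

```bash
python3 - <<'E'
from h import *
plan(.4372,-.300,.187,-74.8)
E
```

```text
t15.17 pos [0.5905 0.0794 0.0279] yaw -98.7 tz [ 0.002  0.    -1.   ] gap0.0600 F33.9 cf [-0.6  0.   5.4] q7 -1.53
  delta [-0.0941  0.3981 -0.1594] [-1.000e-04 -1.500e-03 -4.165e-01]
```

>>> servo_tool([
  [0, 0, -0.006, 0, 0, 0],
  [0, 0, -0.018, 0, 0, 0],
  [0, 0, -0.036, 0, 0, 0],
  [0, 0, -0.058, 0, 0, 0],
  [0, 0, -0.08, 0, 0, 0],
  [0, 0, -0.102, 0, 0, 0],
  [0, 0, -0.124, 0, 0, 0],
  [0, 0, -0.144, 0, 0, 0],
  [0, 0, -0.156, 0, 0, 0],
  [0, 0, -0.16, 0, 0, 0],
])

```text
t: 16.0
tool_pos: [0.5909, 0.0793, 0.19]
eef_rot: [-0.0, 0.997, -0.076, 0.002]
contact_force: [0.3, -0.2, -1.6]
finger_gap: 0.0599
gripper_force: 33.2
```

>>> servo_tool([
  [-0.002, 0.008, 0, 0, 0, -0.008],
  [-0.007, 0.03, 0, 0, 0, -0.031],
  [-0.014, 0.06, 0, 0, 0, -0.063],
  [-0.021, 0.09, 0, 0, 0, -0.094],
  [-0.028, 0.12, 0, 0, 0, -0.126],
  [-0.035, 0.15, 0, 0, 0, -0.157],
  [-0.042, 0.18, 0, 0, 0, -0.188],
  [-0.049, 0.21, 0, 0, 0, -0.22],
  [-0.056, 0.24, 0, 0, 0, -0.251],
  [-0.063, 0.268, 0, 0, 0, -0.28],
])

```text
t: 16.83
tool_pos: [0.4848, -0.178, 0.1862]
eef_rot: [-0.0, 0.998, 0.065, -0.001]
contact_force: [0.4, 0.0, -1.9]
finger_gap: 0.0596
gripper_force: 33.2
```

```bash
python3 - <<'E'
from h import *
plan(.4372,-.300,.187,-74.8)
E
```

```text
t16.83 pos [ 0.4848 -0.178   0.1862] yaw -82.6 tz [-0.003  0.    -1.   ] gap0.0596 F33.2 cf [ 0.4  0.  -1.9] q7 -0.97
  delta [-0.063   0.1149 -0.0007] [-0.0007  0.0025 -0.1356]
```

>>> servo_tool([
  [-0.015, 0.027, 0, 0, 0, -0.032],
  [-0.028, 0.052, 0, 0, 0, -0.062],
  [-0.04, 0.073, 0, 0, 0, -0.087],
  [-0.05, 0.091, 0, 0, 0, -0.108],
  [-0.057, 0.104, 0, 0, 0, -0.123],
  [-0.061, 0.111, 0, 0, 0, -0.131],
  [-0.063, 0.115, 0, 0, 0, -0.136],
  [-0.063, 0.115, 0, 0, 0, -0.136],
  [-0.063, 0.115, 0, 0, 0, -0.136],
  [-0.063, 0.115, 0, 0, 0, -0.136],
])

```text
t: 17.67
tool_pos: [0.44, -0.2967, 0.1869]
eef_rot: [-0.001, 0.991, 0.133, 0.0]
contact_force: [0.7, 0.2, -1.8]
finger_gap: 0.06
gripper_force: 33.2
```

```bash
python3 - <<'E'
from h import *
plan(.4372,-.300,.1565,-74.8)
E
```

```text
t17.67 pos [ 0.44   -0.2967  0.1869] yaw -74.7 tz [-0.     0.001 -1.   ] gap0.0600 F33.2 cf [ 0.7  0.2 -1.8] q7 -0.66
  delta [-0.0036  0.0024  0.0304] [-0.0011 -0.0003  0.0016]
```

>>> servo_tool([
  [-0.0036, 0.0024, 0.003, 0, 0, 0],
  [-0.0036, 0.0024, 0.008, 0, 0, 0],
  [-0.0036, 0.0024, 0.013, 0, 0, 0],
  [-0.0036, 0.0024, 0.018, 0, 0, 0],
  [-0.0036, 0.0024, 0.022, 0, 0, 0],
  [-0.0036, 0.0024, 0.025, 0, 0, 0],
  [-0.0036, 0.0024, 0.027, 0, 0, 0],
  [-0.0036, 0.0024, 0.028, 0, 0, 0],
  [-0.0036, 0.0024, 0.028, 0, 0, 0],
  [-0.0036, 0.0024, 0.028, 0, 0, 0],
])

```text
t: 18.5
tool_pos: [0.4367, -0.3016, 0.1592]
eef_rot: [0.0, 0.991, 0.132, 0.0]
contact_force: [-0.3, 0.3, -1.6]
finger_gap: 0.0593
gripper_force: 33.2
```

```bash
python3 - <<'E'
from h import *
plan(.4372,-.300,.156,-74.8)
g={"tea_blue":(.4365,-.3,.265,.12,.06,.12,.145,.085),"tea_green":(.4365,-.3,.265,.12,.06,.19,.213,.085)}
for n in ("side","scene"):
    c=cam(n); im,d=robot.capture(n); W=cloud(n,d,c); save(n+"5.png",im)
    for l,(x,y,a,L,B,z0,z1,rad) in g.items():
        P=pts(n,l,W,z0,z1,(x,y),rad)
        if len(P)<20: print(n,l,len(P)); continue
        p,r=fitrect(P,L*.98,B*.97,[x,y,a]); print(n,l,len(P),p.round(4),"deg %.1f"%np.degrees(p[2]),"rms%.2f"%r,"z%.3f"%np.median(P[:,2]))
E
```

```text
t18.50 pos [ 0.4367 -0.3016  0.1592] yaw -74.8 tz [ 0. -0. -1.] gap0.0593 F33.2 cf [-0.3  0.3 -1.6] q7 -0.65
  delta [ 0.0009 -0.0014  0.0032] [ 0.0002 -0.0002 -0.0005]
side tea_blue 294 [ 0.4371 -0.3054  0.2793] deg 16.0 rms0.00 z0.127
side tea_green 905 [ 0.4363 -0.3036  0.2647] deg 15.2 rms0.16 z0.201
scene tea_blue 142 [ 0.444  -0.2968  0.2586] deg 14.8 rms0.02 z0.128
scene tea_green 0
```

>>> servo_tool([
  [0.0005, -0.0015, 0.0005, 0, 0, 0],
  [0.0005, -0.0015, 0.001, 0, 0, 0],
  [0.0005, -0.0015, 0.0015, 0, 0, 0],
  [0.0005, -0.0015, 0.002, 0, 0, 0],
  [0.0005, -0.0015, 0.0025, 0, 0, 0],
  [0.0005, -0.0015, 0.003, 0, 0, 0],
  [0.0005, -0.0015, 0.003, 0, 0, 0],
  [0.0005, -0.0015, 0.003, 0, 0, 0],
  [0.0005, -0.0015, 0.003, 0, 0, 0],
  [0.0005, -0.0015, 0.003, 0, 0, 0],
])

```text
t: 19.63
tool_pos: [0.4367, -0.2999, 0.1561]
eef_rot: [0.0, 0.991, 0.132, 0.0]
contact_force: [-0.1, -0.7, -1.4]
finger_gap: 0.0598
gripper_force: 33.2
```

```bash
python3 - <<'E'
from h import *
plan(.4372,-.300,.156,-74.8)
E
```

```text
t19.63 pos [ 0.4367 -0.2999  0.1561] yaw -74.8 tz [ 0.  0. -1.] gap0.0598 F33.2 cf [-0.1 -0.7 -1.4] q7 -0.65
  delta [0.0004 0.0002 0.0001] [ 0.     -0.0001 -0.0005]
```

>>> servo_tool([
  [0, 0, 0.0006, 0, 0, 0],
  [0, 0, 0.0006, 0, 0, 0],
  [0, 0, 0.0006, 0, 0, 0],
  [0, 0, 0.0006, 0, 0, 0],
  [0, 0, 0.0006, 0, 0, 0],
  [0, 0, 0.0006, 0, 0, 0],
  [0, 0, 0.0006, 0, 0, 0],
  [0, 0, 0.0006, 0, 0, 0],
  [0, 0, 0.0006, 0, 0, 0],
  [0, 0, 0.0006, 0, 0, 0],
], gripper=0)

```text
t: 20.47
tool_pos: [0.4367, -0.2999, 0.1555]
eef_rot: [0.0, 0.991, 0.132, 0.0]
contact_force: [0.1, 0.5, -0.5]
finger_gap: 0.0854
gripper_force: 0.0
```

>>> servo_tool([
  [0, 0, -0.005, 0, 0, 0],
  [0, 0, -0.015, 0, 0, 0],
  [0, 0, -0.028, 0, 0, 0],
  [0, 0, -0.042, 0, 0, 0],
  [0, 0, -0.056, 0, 0, 0],
  [0, 0, -0.066, 0, 0, 0],
  [0, 0, -0.074, 0, 0, 0],
  [0, 0, -0.078, 0, 0, 0],
  [0, 0, -0.08, 0, 0, 0],
  [0, 0, -0.08, 0, 0, 0],
])

```text
t: 21.3
tool_pos: [0.4368, -0.2999, 0.2358]
eef_rot: [0.0, 0.991, 0.132, 0.0]
contact_force: [-0.8, 0.1, -0.4]
finger_gap: 0.0853
gripper_force: 0.0
```

```bash
python3 - <<'E'
from h import *
plan(.504,.215,.235,5.9)
g={"tea_blue":(.4365,-.3,.265,.12,.06,.12,.145,.085),"tea_green":(.4365,-.3,.265,.12,.06,.19,.213,.085)}
for n in ("side","scene","wrist"):
    c=cam(n); im,d=robot.capture(n); W=cloud(n,d,c); save(n+"6.png",im)
    for l,(x,y,a,L,B,z0,z1,rad) in g.items():
        P=pts(n,l,W,z0,z1,(x,y),rad)
        if len(P)<20: print(n,l,len(P)); continue
        p,r=fitrect(P,L*.98,B*.97,[x,y,a]); print(n,l,len(P),p.round(4),"deg %.1f"%np.degrees(p[2]),"rms%.2f"%r,"z%.3f"%np.median(P[:,2]))
E
```

```text
t21.30 pos [ 0.4368 -0.2999  0.2358] yaw -74.8 tz [ 0.001 -0.    -1.   ] gap0.0853 F0.0 cf [-0.8  0.1 -0.4] q7 -0.67
  delta [ 0.1996 -0.4794  0.0008] [ 6.000e-04 -1.000e-04 -1.409e+00]
side tea_blue 229 [ 0.4392 -0.3048  0.2523] deg 14.5 rms0.00 z0.126
side tea_green 1159 [ 0.4363 -0.3017  0.265 ] deg 15.2 rms0.22 z0.198
scene tea_blue 0
scene tea_green 375 [ 0.4396 -0.2993  0.257 ] deg 14.7 rms0.53 z0.197
wrist tea_blue 173 [ 0.4443 -0.2946  0.2478] deg 14.2 rms0.00 z0.131
wrist tea_green 17817 [ 0.4354 -0.2996  0.266 ] deg 15.2 rms0.10 z0.199
```

View pics/side6.png

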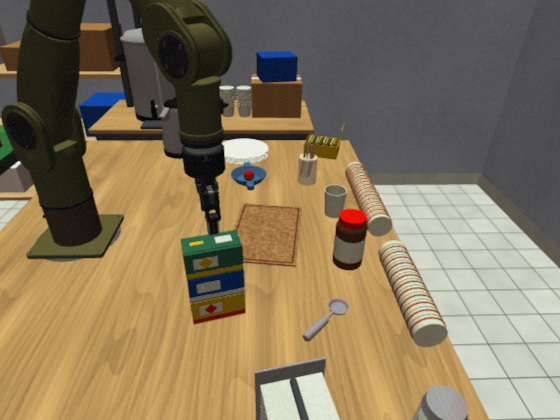

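>>> servo_tool([
  [0.004, -0.012, 0, 0, 0, -0.03],
  [0.016, -0.04, 0, 0, 0, -0.12],
  [0.03, -0.075, 0, 0, 0, -0.22],
  [0.046, -0.112, 0, 0, 0, -0.33],
  [0.062, -0.15, 0, 0, 0, -0.44],
  [0.078, -0.188, 0, 0, 0, -0.55],
  [0.094, -0.226, 0, 0, 0, -0.66],
  [0.11, -0.264, 0, 0, 0, -0.77],
  [0.126, -0.302, 0, 0, 0, -0.88],
  [0.142, -0.34, 0, 0, 0, -0.99],
])

```text
t: 22.58
tool_pos: [0.4841, 0.0683, 0.2357]
eef_rot: [-0.0, 0.807, 0.59, 0.0]
contact_force: [1.2, -0.0, 0.3]
finger_gap: 0.0853
gripper_force: 0.0
```

```bash
python3 - <<'E'
from h import *
plan(.504,.20,.2,5.9)
E
```

```text
t22.58 pos [0.4841 0.0683 0.2357] yaw -17.7 tz [ 0.  0. -1.] gap0.0853 F0.0 cf [ 1.2 -0.   0.3] q7 -0.63
  delta [ 0.1316 -0.021   0.0357] [ 1.000e-04 -2.000e-04 -4.112e-01]
```

>>> servo_tool([
  [0.02, -0.003, 0.005, 0, 0, -0.08],
  [0.045, -0.007, 0.012, 0, 0, -0.16],
  [0.07, -0.011, 0.018, 0, 0, -0.24],
  [0.095, -0.015, 0.025, 0, 0, -0.32],
  [0.115, -0.018, 0.031, 0, 0, -0.38],
  [0.127, -0.02, 0.034, 0, 0, -0.411],
  [0.132, -0.021, 0.036, 0, 0, -0.411],
  [0.132, -0.021, 0.036, 0, 0, -0.411],
  [0.132, -0.021, 0.036, 0, 0, -0.411],
  [0.132, -0.021, 0.036, 0, 0, -0.411],
])

```text
t: 23.42
tool_pos: [0.5059, 0.1955, 0.1998]
eef_rot: [0.001, 0.674, 0.739, -0.0]
contact_force: [-0.3, 0.5, 0.2]
finger_gap: 0.0856
gripper_force: 0.0
```

```bash
cat > dish.py <<'E'
from h import *
plan(.504,.252,.1,5.9)
c=cam("wrist"); im,d=robot.capture("wrist"); W=cloud("wrist",d,c); save("wrist7.png",im)
rs=robot.trace("dish","wrist"); m=rs[0]["mask"]; print(rs[0]["conf"],rs[0]["rect"])
P=W[m]; P=P[(P[:,2]>.030)&(P[:,2]<.042)&(np.hypot(P[:,0]-.495,P[:,1]-.3335)<.125)][:,:2]; print(len(P),P.min(0).round(4),P.max(0).round(4))
# shape fit: signed distance to (rim ring 66.5 outer) U (ear bar 26 wide, half length 102); contour points of top
def f(p):
    a=p[2]; u=(P-p[:2])@[np.cos(a),np.sin(a)]; v=(P-p[:2])@[-np.sin(a),np.cos(a)]
    dd=np.hypot(u,v)-.0655; eu=np.maximum(np.abs(u)-.089,0); e=np.hypot(eu,v)-.0125
    return np.maximum(np.minimum(dd,e),0)*1000
best=min((least_squares(f,[.495,.3335,a],loss="soft_l1",x_scale=[.01,.01,.1]) for a in np.radians([85,92,96,100,105])),key=lambda r:r.cost)
x=best.x; print("dish",x.round(4),"deg %.1f"%np.degrees(x[2]),"rms %.2f"%np.mean(best.fun**2)**.5)
u=np.array([np.cos(x[2]),np.sin(x[2])]); print("right ear mid",(x[:2]-.082*u).round(4))
far=P[(P-x[:2])@u<-.075]; print("right ear pts",len(far),far.mean(0).round(4),"lateral",np.percentile((far-x[:2])@[-u[1],u[0]],[2,50,98]).round(4),"axial",((far-x[:2])@u).min().round(4))
rb=robot.trace("ball_center","wrist")
if rb:
    B=W[rb[0]["mask"]]; B=B[(B[:,2]>.02)&(B[:,2]<.06)]; 
    g=lambda q:np.linalg.norm(B-q,axis=1)-.02
    r=least_squares(g,[.497,.334,.027],loss="soft_l1",f_scale=.002); print("ball",rb[0]["conf"],r.x.round(4),len(B))
E
python3 dish.py
```

```text
t23.42 pos [0.5059 0.1955 0.1998] yaw 5.3 tz [ 0.    -0.001 -1.   ] gap0.0856 F0.0 cf [-0.3  0.5  0.2] q7 -0.54
  delta [0.0565 0.0033 0.0997] [ 0.      0.0015 -0.0106]
0.55 [202.2, 2.2, 342.3, 145.5]
3945 [0.425  0.2379] [0.5563 0.387 ]
dish [0.4908 0.3381 1.6735] deg 95.9 rms 0.03
right ear mid [0.4992 0.2565]
right ear pts 632 [0.4997 0.2519] lateral [-0.0122  0.0001  0.0114] axial -0.1005
ball 0.85 [0.4915 0.3361 0.0279] 1361
```

View pics/wrist7.png

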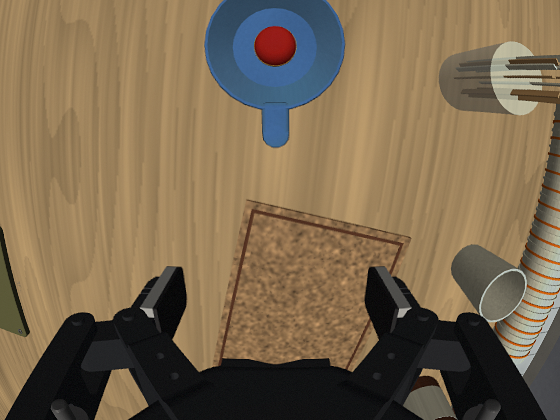

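>>> servo_tool([
  [0.006, 0, 0.01, 0, 0, -0.005],
  [0.016, 0, 0.024, 0, 0, -0.01],
  [0.028, 0, 0.042, 0, 0, -0.01],
  [0.04, 0, 0.06, 0, 0, -0.01],
  [0.05, 0, 0.076, 0, 0, -0.01],
  [0.055, 0, 0.088, 0, 0, -0.01],
  [0.058, 0, 0.096, 0, 0, -0.01],
  [0.058, 0, 0.1, 0, 0, -0.01],
  [0.058, 0, 0.1, 0, 0, -0.01],
  [0.058, 0, 0.1, 0, 0, -0.01],
])

```text
t: 24.4
tool_pos: [0.5008, 0.2543, 0.0998]
eef_rot: [0.0, 0.669, 0.743, -0.0]
contact_force: [-0.1, 0.2, -0.3]
finger_gap: 0.0857
gripper_force: 0.0
```

```bash
sed -i 's/wrist7.png/wrist8.png/' dish.py; python3 dish.py
```

```text
t24.40 pos [0.5008 0.2543 0.0998] yaw 6.0 tz [ 0.001 -0.001 -1.   ] gap0.0857 F0.0 cf [-0.1  0.2 -0.3] q7 -0.66
  delta [-0.0026  0.003  -0.0002] [0.0005 0.0006 0.0009]
0.83 [172.7, 1.5, 376.0, 247.3]
10666 [0.4257 0.2384] [0.5561 0.4062]
dish [0.4909 0.3386 1.679 ] deg 96.2 rms 0.03
right ear mid [0.4997 0.257 ]
right ear pts 1159 [0.5001 0.2528] lateral [-0.0122  0.0001  0.0122] axial -0.1006
ball 0.74 [0.4917 0.336  0.0279] 2923
```

View pics/wrist8.png

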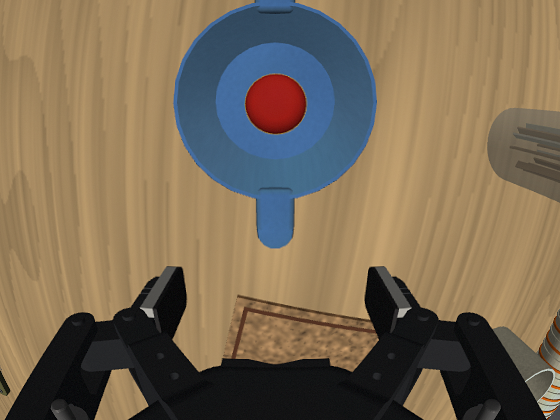

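>>> servo_tool([
  [0.001, -0.001, 0.006, 0, 0, 0],
  [0.001, -0.001, 0.018, 0, 0, 0],
  [0.001, -0.001, 0.033, 0, 0, 0],
  [0.001, -0.001, 0.048, 0, 0, 0],
  [0.001, -0.001, 0.062, 0, 0, 0],
  [0.001, -0.001, 0.074, 0, 0, 0],
  [0.001, -0.001, 0.083, 0, 0, 0],
  [0.001, -0.001, 0.089, 0, 0, 0],
  [0.001, -0.001, 0.0915, 0, 0, 0],
  [0.001, -0.001, 0.092, 0, 0, 0],
])

```text
t: 25.38
tool_pos: [0.4992, 0.256, 0.0072]
eef_rot: [0.0, 0.669, 0.743, -0.0]
contact_force: [-0.0, 0.1, 0.7]
finger_gap: 0.0856
gripper_force: 0.0
```

>>> servo_tool([
  [0, 0, 0, 0, 0, 0],
  [0, 0, 0, 0, 0, 0],
  [0, 0, 0, 0, 0, 0],
  [0, 0, 0, 0, 0, 0],
  [0, 0, 0, 0, 0, 0],
  [0, 0, 0, 0, 0, 0],
  [0, 0, 0, 0, 0, 0],
  [0, 0, 0, 0, 0, 0],
  [0, 0, 0, 0, 0, 0],
  [0, 0, 0, 0, 0, 0],
], gripper=0.6, grip_force=20)

```text
t: 26.22
tool_pos: [0.4993, 0.256, 0.0075]
eef_rot: [0.0, 0.669, 0.743, 0.0]
contact_force: [-0.5, 0.1, -0.4]
finger_gap: 0.0341
gripper_force: 0.0
```

```bash
python3 -c "
from h import *
plan(.500,.2555,.008,6.1)"
```

```text
t26.22 pos [0.4993 0.256  0.0075] yaw 6.0 tz [ 0.  0. -1.] gap0.0341 F0.0 cf [-0.5  0.1 -0.4] q7 -0.69
  delta [-0.0006  0.0007 -0.0005] [ 0.     -0.     -0.0014]
```

>>> servo_tool([
  [0, 0.0007, 0, 0, 0, 0],
  [0, 0.0007, 0, 0, 0, 0],
  [0, 0.0007, 0, 0, 0, 0],
  [0, 0.0007, 0, 0, 0, 0],
  [0, 0.0007, 0, 0, 0, 0],
  [0, 0.0007, 0, 0, 0, 0],
  [0, 0.0007, 0, 0, 0, 0],
  [0, 0.0007, 0, 0, 0, 0],
  [0, 0.0007, 0, 0, 0, 0],
  [0, 0.0007, 0, 0, 0, 0],
], gripper=1, grip_force=50)

```text
t: 27.05
tool_pos: [0.4999, 0.2561, 0.0076]
eef_rot: [-0.0, 0.669, 0.743, -0.0]
contact_force: [-1.4, -0.5, 3.5]
finger_gap: 0.0251
gripper_force: 50.9
```

>>> servo_tool([
  [0, 0, -0.0004, 0, 0, 0],
  [0, 0, -0.0012, 0, 0, 0],
  [0, 0, -0.0022, 0, 0, 0],
  [0, 0, -0.0034, 0, 0, 0],
  [0, 0, -0.0046, 0, 0, 0],
  [0, 0, -0.0058, 0, 0, 0],
  [0, 0, -0.0068, 0, 0, 0],
  [0, 0, -0.0075, 0, 0, 0],
  [0, 0, -0.008, 0, 0, 0],
  [0, 0, -0.008, 0, 0, 0],
])

```text
t: 27.88
tool_pos: [0.5, 0.2561, 0.0156]
eef_rot: [0.0, 0.669, 0.743, 0.0]
contact_force: [0.2, -0.6, -1.8]
finger_gap: 0.0256
gripper_force: 50.2
```

```bash
cat > chk.py <<'E'
import sys
from h import *
x0,y0,nm=float(sys.argv[1]),float(sys.argv[2]),sys.argv[3]
plan(*[float(v) for v in sys.argv[4:8]])
c=cam("wrist"); im,d=robot.capture("wrist"); W=cloud("wrist",d,c); save(nm,im)
rs=robot.trace("dish","wrist"); rb=robot.trace("ball_center","wrist"); m=rs[0]["mask"].copy()
if rb: m&=~rb[0]["mask"]
P=W[m]; P=P[~np.isnan(P[:,0])&(np.hypot(P[:,0]-x0,P[:,1]-y0)<.11)]
# rim points: upper band; circle + plane fit
r=np.hypot(P[:,0]-x0,P[:,1]-y0); 
T=P[(r>.06)&(r<.07)&(P[:,2]>np.percentile(P[:,2],70)-.012)]
A=np.c_[T[:,:2]-[x0,y0],np.ones(len(T))]; p=np.linalg.lstsq(A,T[:,2],rcond=None)[0]
for _ in range(8):
    e=T[:,2]-A@p; k=np.abs(e)<2*np.std(e)+1e-4; T,A=T[k],A[k]; p=np.linalg.lstsq(A,T[:,2],rcond=None)[0]
q=least_squares(lambda q:np.hypot(T[:,0]-q[0],T[:,1]-q[1])-q[2],[x0,y0,.065],loss="soft_l1",f_scale=.002).x
print("rim n",len(T),"slope deg x,y",np.degrees(p[:2]).round(2),"z %.4f"%p[2],"circle",q.round(4))
if rb:
    B=W[rb[0]["mask"]]; B=B[~np.isnan(B[:,0])]; z=np.percentile(B[:,2],95); B=B[B[:,2]>z-.018]
    s=least_squares(lambda s:np.linalg.norm(B-s,axis=1)-.02,[*np.median(B[:,:2],0),z-.018],loss="soft_l1",f_scale=.002).x; print("ball",s.round(4),"off centre",(s[:2]-q[:2]).round(4))
E
python3 chk.py .491 .337 wrist9.png .4999 .256 .166 6.0
```

```text
t27.88 pos [0.5    0.2561 0.0156] yaw 6.0 tz [ 0.  0. -1.] gap0.0256 F50.2 cf [ 0.2 -0.6 -1.8] q7 -0.69
  delta [-1.000e-04 -1.000e-04 -1.504e-01] [ 0.0003 -0.0001  0.0003]
rim n 8508 slope deg x,y [ 0.01 -0.67] z 0.0440 circle [0.4911 0.3374 0.0627]
ball [0.4919 0.3361 0.0355] off centre [ 0.0007 -0.0014]
```

View pics/wrist9.png

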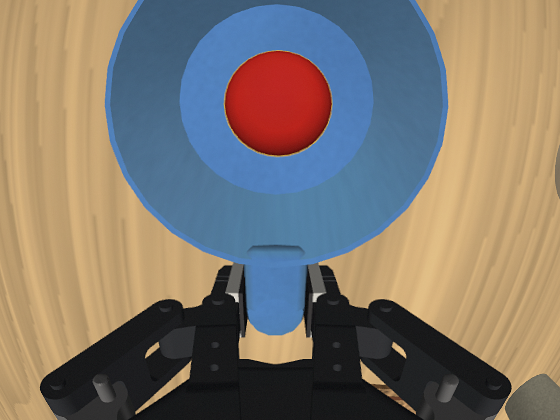

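>>> servo_tool([
  [0, 0, -0.0009, 0, 0, 0],
  [0, 0, -0.0035, 0, 0, 0],
  [0, 0, -0.0078, 0, 0, 0],
  [0, 0, -0.0136, 0, 0, 0],
  [0, 0, -0.0209, 0, 0, 0],
  [0, 0, -0.0294, 0, 0, 0],
  [0, 0, -0.0389, 0, 0, 0],
  [0, 0, -0.0492, 0, 0, 0],
  [0, 0, -0.0601, 0, 0, 0],
  [0, 0, -0.0713, 0, 0, 0],
])

```text
t: 28.87
tool_pos: [0.5, 0.2561, 0.0882]
eef_rot: [0.0, 0.669, 0.743, 0.0]
contact_force: [0.1, 0.4, -2.2]
finger_gap: 0.0255
gripper_force: 50.2
```

>>> servo_tool([
  [0, 0, -0.0111, 0, 0, 0],
  [0, 0, -0.022, 0, 0, 0],
  [0, 0, -0.0323, 0, 0, 0],
  [0, 0, -0.0418, 0, 0, 0],
  [0, 0, -0.0503, 0, 0, 0],
  [0, 0, -0.0576, 0, 0, 0],
  [0, 0, -0.0634, 0, 0, 0],
  [0, 0, -0.0677, 0, 0, 0],
  [0, 0, -0.0703, 0, 0, 0],
  [0, 0, -0.0712, 0, 0, 0],
])

```text
t: 29.7
tool_pos: [0.5, 0.2561, 0.1583]
eef_rot: [0.0, 0.669, 0.743, 0.0]
contact_force: [-0.4, 0.5, -2.0]
finger_gap: 0.0252
gripper_force: 50.2
```

```bash
python3 chk.py .491 .337 wrist10.png .4723 .0233 .158 6.0
python3 -c "
import numpy as np
for n in (30,40):
  s=(1-np.cos(np.pi*np.arange(n+1)/n))/2
  for b in range(0,n,10): print(n,(s[b+1:b+11]-s[b]).round(4).tolist())"
```

```text
t29.70 pos [0.5    0.2561 0.1583] yaw 6.0 tz [ 0.  0. -1.] gap0.0252 F50.2 cf [-0.4  0.5 -2. ] q7 -0.64
  delta [-2.286e-01 -5.190e-02  2.000e-04] [ 0.0002 -0.0001  0.0003]
rim n 8560 slope deg x,y [ 0.01 -0.65] z 0.1867 circle [0.4911 0.3374 0.0627]
ball [0.4918 0.3362 0.1781] off centre [ 0.0007 -0.0012]
30 [0.0027, 0.0109, 0.0245, 0.0432, 0.067, 0.0955, 0.1284, 0.1654, 0.2061, 0.25]
30 [0.0466, 0.0955, 0.146, 0.1977, 0.25, 0.3023, 0.354, 0.4045, 0.4534, 0.5]
30 [0.0439, 0.0846, 0.1216, 0.1545, 0.183, 0.2068, 0.2255, 0.2391, 0.2473, 0.25]
40 [0.0015, 0.0062, 0.0138, 0.0245, 0.0381, 0.0545, 0.0737, 0.0955, 0.1198, 0.1464]
40 [0.0288, 0.0597, 0.0923, 0.1266, 0.1622, 0.199, 0.2368, 0.2753, 0.3143, 0.3536]
40 [0.0392, 0.0782, 0.1167, 0.1545, 0.1913, 0.227, 0.2612, 0.2939, 0.3247, 0.3536]
40 [0.0266, 0.051, 0.0728, 0.0919, 0.1084, 0.122, 0.1326, 0.1403, 0.1449, 0.1464]
```

>>> servo_tool([
  [-0.0006, -0.0001, 0, 0, 0, 0],
  [-0.0025, -0.0006, 0, 0, 0, 0],
  [-0.0056, -0.0013, 0, 0, 0, 0],
  [-0.0099, -0.0022, 0, 0, 0, 0],
  [-0.0153, -0.0035, 0, 0, 0, 0],
  [-0.0218, -0.005, 0, 0, 0, 0],
  [-0.0294, -0.0067, 0, 0, 0, 0],
  [-0.0378, -0.0086, 0, 0, 0, 0],
  [-0.0471, -0.0107, 0, 0, 0, 0],
  [-0.0572, -0.013, 0, 0, 0, 0],
])

```text
t: 30.68
tool_pos: [0.4929, 0.1967, 0.1581]
eef_rot: [0.0, 0.669, 0.743, 0.0]
contact_force: [-0.4, -0.1, -2.5]
finger_gap: 0.0252
gripper_force: 50.2
```

>>> servo_tool([
  [-0.0107, -0.0024, 0, 0, 0, 0],
  [-0.0218, -0.005, 0, 0, 0, 0],
  [-0.0334, -0.0076, 0, 0, 0, 0],
  [-0.0452, -0.0103, 0, 0, 0, 0],
  [-0.0572, -0.013, 0, 0, 0, 0],
  [-0.0691, -0.0157, 0, 0, 0, 0],
  [-0.0809, -0.0184, 0, 0, 0, 0],
  [-0.0925, -0.021, 0, 0, 0, 0],
  [-0.1036, -0.0235, 0, 0, 0, 0],
  [-0.1143, -0.026, 0, 0, 0, 0],
])

```text
t: 31.52
tool_pos: [0.479, 0.0802, 0.158]
eef_rot: [0.0, 0.669, 0.743, 0.0]
contact_force: [-0.1, -0.1, -1.6]
finger_gap: 0.025
gripper_force: 50.2
```

>>> servo_tool([
  [-0.01, -0.0023, 0, 0, 0, 0],
  [-0.0193, -0.0044, 0, 0, 0, 0],
  [-0.0278, -0.0063, 0, 0, 0, 0],
  [-0.0353, -0.008, 0, 0, 0, 0],
  [-0.0418, -0.0095, 0, 0, 0, 0],
  [-0.0473, -0.0107, 0, 0, 0, 0],
  [-0.0515, -0.0117, 0, 0, 0, 0],
  [-0.0547, -0.0124, 0, 0, 0, 0],
  [-0.0565, -0.0128, 0, 0, 0, 0],
  [-0.0572, -0.013, 0, 0, 0, 0],
])

```text
t: 32.35
tool_pos: [0.4723, 0.0231, 0.158]
eef_rot: [0.0, 0.669, 0.743, 0.0]
contact_force: [0.1, -0.1, -2.2]
finger_gap: 0.0252
gripper_force: 50.2
```

```bash
python3 chk.py .4635 .105 wrist11.png .4723 .0233 .158 -98.1
```

```text
t32.35 pos [0.4723 0.0231 0.158 ] yaw 6.0 tz [ 0.  0. -1.] gap0.0252 F50.2 cf [ 0.1 -0.1 -2.2] q7 -0.33
  delta [0.0002 0.0001 0.    ] [ 1.0000e-04 -2.0000e-04  1.8172e+00]
rim n 9190 slope deg x,y [ 0.06 -0.59] z 0.1864 circle [0.4634 0.1049 0.0626]
ball [0.4641 0.108  0.1779] off centre [0.0007 0.0031]
```

>>> servo_tool([
  [0, 0, 0, 0, 0, 0.0028],
  [0, 0, 0, 0, 0, 0.0112],
  [0, 0, 0, 0, 0, 0.0251],
  [0, 0, 0, 0, 0, 0.0445],
  [0, 0, 0, 0, 0, 0.0692],
  [0, 0, 0, 0, 0, 0.099],
  [0, 0, 0, 0, 0, 0.1339],
  [0, 0, 0, 0, 0, 0.1735],
  [0, 0, 0, 0, 0, 0.2177],
  [0, 0, 0, 0, 0, 0.266],
])

```text
t: 33.33
tool_pos: [0.4722, 0.0232, 0.158]
eef_rot: [0.0, 0.763, 0.646, 0.0]
contact_force: [0.1, 0.2, -1.7]
finger_gap: 0.0257
gripper_force: 50.3
```

>>> servo_tool([
  [0, 0, 0, 0, 0, 0.0523],
  [0, 0, 0, 0, 0, 0.1085],
  [0, 0, 0, 0, 0, 0.1677],
  [0, 0, 0, 0, 0, 0.23],
  [0, 0, 0, 0, 0, 0.2947],
  [0, 0, 0, 0, 0, 0.3616],
  [0, 0, 0, 0, 0, 0.4303],
  [0, 0, 0, 0, 0, 0.5002],
  [0, 0, 0, 0, 0, 0.5711],
  [0, 0, 0, 0, 0, 0.6425],
])

```text
t: 34.17
tool_pos: [0.4721, 0.0233, 0.158]
eef_rot: [-0.0, 0.928, 0.372, 0.0]
contact_force: [0.3, -0.3, -3.1]
finger_gap: 0.0252
gripper_force: 50.3
```

>>> servo_tool([
  [0, 0, 0, 0, 0, 0.0712],
  [0, 0, 0, 0, 0, 0.1421],
  [0, 0, 0, 0, 0, 0.212],
  [0, 0, 0, 0, 0, 0.2807],
  [0, 0, 0, 0, 0, 0.3476],
  [0, 0, 0, 0, 0, 0.4125],
  [0, 0, 0, 0, 0, 0.4746],
  [0, 0, 0, 0, 0, 0.534],
  [0, 0, 0, 0, 0, 0.59],
  [0, 0, 0, 0, 0, 0.6425],
])

```text
t: 35.0
tool_pos: [0.4721, 0.0235, 0.158]
eef_rot: [-0.0, 0.998, 0.06, -0.0]
contact_force: [-0.8, 1.2, -2.5]
finger_gap: 0.0254
gripper_force: 50.2
```

>>> servo_tool([
  [0, 0, 0, 0, 0, 0.0483],
  [0, 0, 0, 0, 0, 0.0927],
  [0, 0, 0, 0, 0, 0.1323],
  [0, 0, 0, 0, 0, 0.167],
  [0, 0, 0, 0, 0, 0.197],
  [0, 0, 0, 0, 0, 0.2217],
  [0, 0, 0, 0, 0, 0.2409],
  [0, 0, 0, 0, 0, 0.2549],
  [0, 0, 0, 0, 0, 0.2633],
  [0, 0, 0, 0, 0, 0.266],
])

```text
t: 35.83
tool_pos: [0.4722, 0.0232, 0.158]
eef_rot: [-0.0, 0.997, -0.071, 0.0]
contact_force: [-0.3, 1.5, -2.0]
finger_gap: 0.0254
gripper_force: 50.2
```

>>> servo_tool([
  [0, 0, 0, 0, 0, 0],
  [0, 0, 0, 0, 0, 0],
  [0, 0, 0, 0, 0, 0],
  [0, 0, 0, 0, 0, 0],
  [0, 0, 0, 0, 0, 0],
  [0, 0, 0, 0, 0, 0],
  [0, 0, 0, 0, 0, 0],
  [0, 0, 0, 0, 0, 0],
  [0, 0, 0, 0, 0, 0],
  [0, 0, 0, 0, 0, 0],
])

```text
t: 36.67
tool_pos: [0.4722, 0.0232, 0.158]
eef_rot: [0.0, 0.998, -0.071, 0.0]
contact_force: [0.2, -0.1, -2.5]
finger_gap: 0.0253
gripper_force: 50.2
```

```bash
python3 chk.py .5545 .0115 wrist12.png .4723 .0233 .158 -98.1; python3 - <<'E'
from h import *
for n in ("side","scene"):
    c=cam(n); im,d=robot.capture(n); W=cloud(n,d,c); save(n+"12.png",im)
    P=pts(n,"tea_green",W,.19,.213,(.4365,-.3),.085)
    if len(P)>20: print(n,fitrect(P,.1176,.058,[.4365,-.3,.265])[0].round(4))
    P=pts(n,"dish",W,.17,.2,(.5545,.0115),.12); print(n,"dish",np.percentile(P,[1,99],axis=0).round(3) if len(P) else 0)
i=cv2.hconcat([cv2.imread("pics/side12.png")[100:400,150:400],cv2.imread("pics/wrist12.png")[0:300,90:470]]); cv2.imwrite("pics/c12.png",i)
E
```

```text
t36.67 pos [0.4722 0.0232 0.158 ] yaw -98.1 tz [ 0. -0. -1.] gap0.0253 F50.2 cf [ 0.2 -0.1 -2.5] q7 -1.45
  delta [ 0.0001 -0.0001  0.    ] [-0.     -0.0001  0.0002]
rim n 10424 slope deg x,y [-0.41  0.08] z 0.1863 circle [0.5532 0.0116 0.0625]
ball [0.5556 0.0101 0.1778] off centre [ 0.0023 -0.0015]
side [ 0.4365 -0.3023  0.2778]
side dish [[ 0.487 -0.054  0.17 ]
 [ 0.651  0.074  0.188]]
scene [ 0.4385 -0.2995  0.2719]
scene dish 0
```

View pics/c12.png

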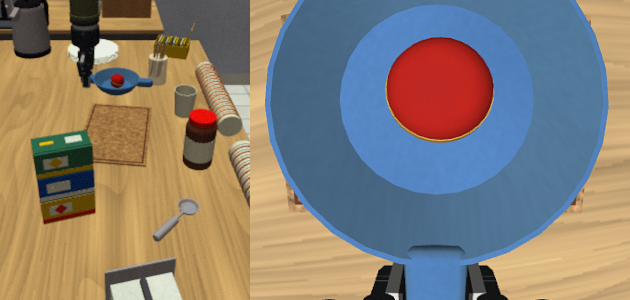

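The column stands square. The dish is level and centred over the mat, with the ball within 3 mm of its middle. I'm handing it in.

```bash
python3 -c "
from bench import robot
print(robot.job_done())"
```

```text
the job is handed in; nothing more can be done
None
```

I handed the job in at about 37 s, with no verdict returned yet: the green and blue boxes are stacked on the yellow one, and the dish is held still and level by its near ear, about 15 cm over the mat's middle, with the ball centred.

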